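# Pack out and wedge up a tack-welding jig, and hold the joint closed

## Task

Two short lengths of box section lie end to end in the tack-up jig with an open joint between them that must be closed for welding. Stand steel packers from the wooden rack upright, face to face and in line with the ram, in the gap between the jig's sliding ram and its leaning back stop, as many as it takes (one or two) for the wooden wedge to bite part-way down; then push the wedge, thin end down and flat side towards the packers, into what is left of the gap until the joint has closed and you feel the wedge jam tight, with its thin end down between ram and stop but not on the bed. Finish while still gripping the wedge upright and pressing it down, so that the pack stays tight - do not let go - and leave the tape measure, the small box and the hammer alone.

Things in the scene. Friction and masses are not known exactly. Their poses are not given: they have to be found in the camera images.
- jig: steel tack-up jig fixed to the bench: flat bed 90 mm wide (x), 370 mm long (y), its top 10 mm above the bench. +y runs along it from the end stop (face at y = -240 mm) past two tubes (between rails 18 mm high) and the ram to the back stop; z up. Origin: bench level, centre line. With both tubes and the ram pushed tight against the end stop the ram's rear face stands at y = 0
- ram (a joint): steel slide 28 mm wide, 60 mm long, with an upright flat rear face 60 mm high above the bed. Value: its travel in m towards the tubes (jig -y); at 0 its rear face is at jig y = +6 mm, at 0.006 tubes and ram are in contact and the joint is closed; it starts near 0.001. About 1.2 N friction, no spring
- ram_face (a point): middle of the ram's flat rear face, 30 mm above the bed; axes as the jig's (y points across the gap to the back stop)
- back_stop: leaning steel plate 28 mm wide on a bolted foot, fixed, but at another place along the jig each time. Origin: middle of the line where its front face meets the bed (17 to 31 mm from jig y = 0, 10 mm above the bench); axes as the jig's. The face leans away from the ram, 1 mm for every 4 mm up, to 65 mm above the bed: the gap is wider at the top. Foot behind it 62 mm wide, 17 mm high
- tube_far: box section 40 mm wide, 30 mm high, 90 mm long, loose, 0.22 kg, on the bed against the end stop. Origin: middle of its underside; y along the jig
- tube_near: the same, loose, between tube_far and the ram. Origin: middle of its underside; y along the jig
- far_end (a point): centre of tube_far's end at the joint (faces +y)
- near_end (a point): centre of tube_near's end at the joint (faces -y); the joint starts 2 to 5 mm open
- rack: plywood rack fixed on the bench, 66 mm (x) by 176 mm (y), 30 mm high, with pockets 22 mm deep (about 1 mm clearance): three for the packers at its y = -64, -30 and +4 mm, one for the wedge at about +50 mm. Origin: middle of its underside. Parallel to the jig within 0.5 rad
- packer_0: steel packer: flat plate 40 mm wide (x), 8 mm thick (y), 60 mm tall (z), standing in the rack, its underside 8 mm and its top 68 mm above the bench. Origin: middle of its underside. All three are alike; which pocket holds which varies. About 0.15 kg
- packer_1: another packer, the same
- packer_2: another packer, the same; at most two are needed, spares may stay in the rack
- wedge: planed wooden wedge standing thin end down in the rack, top 98 mm above the bench: 40 mm wide (x, parallel sides to grip), 90 mm tall (z), 18 mm thick at the thin lower end, 40.5 mm at the top. Flat upright face at its y = -9 mm (goes against the packers); sloping face at y = +9 mm at the bottom, +1 mm for every 4 mm up (goes against the back stop). Origin: middle of the thin end's underside
- wedge_tip (a point): the wedge's origin. With N packers and the joint closed it jams about 4 x (18 + 8 N - D) mm above the bed, D being the distance in mm from jig y = 0 to the back stop's origin; it must end under 50 mm above the bed but not on it. Pushing down with 12 to 20 N jams it well; the tubes must press on each other with more than 2 N
- tape_measure: tape measure 66x82x37 mm, bystander; origin middle of its underside
- tip_box: small box 45x70x29 mm, bystander; origin middle of its underside
- claw_hammer: hammer lying down, 284x146x30 mm, bystander; origin middle of its underside
Not all that is in view belongs to the job. Leave any red look-alike of the packer_2 alone. Leave any blue look-alike of the wedge alone.

How it is judged (in metres and radians):
On the way:
1. a packer stands upright, let go, in the gap between ram and back stop (((x of packer_0 in the frame of jig between -0.012 and 0.012 m and y of packer_0 in the frame of ram_face above 0.001 m and y of packer_0 in the frame of back_stop below 0.003 m and z of packer_0 in the frame of jig below 0.014 m and angle between packer_0's own z axis and vertical below 0.15 rad and contact force between the fingers and packer_0 below 0.3 N) or (x of packer_1 in the frame of jig between -0.012 and 0.012 m and y of packer_1 in the frame of ram_face above 0.001 m and y of packer_1 in the frame of back_stop below 0.003 m and z of packer_1 in the frame of jig below 0.014 m and angle between packer_1's own z axis and vertical below 0.15 rad and contact force between the fingers and packer_1 below 0.3 N) or (x of packer_2 in the frame of jig between -0.012 and 0.012 m and y of packer_2 in the frame of ram_face above 0.001 m and y of packer_2 in the frame of back_stop below 0.003 m and z of packer_2 in the frame of jig below 0.014 m and angle between packer_2's own z axis and vertical below 0.15 rad and contact force between the fingers and packer_2 below 0.3 N))), for 0.2 s.
At the end, for the whole second after the job is handed in: Joint under 1.5 mm, tubes in the jig pressed together over 2 N; one or more packers upright in the gap, no other within 80 mm; wedge upright (7 deg), within 12 mm of the centre line, at rest, pressing the back stop over 2 N, thin end under 50 mm above the bed but not on it, still gripped (over 2 N) (((x of packer_0 in the frame of jig between -0.012 and 0.012 m and y of packer_0 in the frame of ram_face above 0.001 m and y of packer_0 in the frame of back_stop below 0.003 m and z of packer_0 in the frame of jig below 0.014 m and angle between packer_0's own z axis and vertical below 0.15 rad) or (x of packer_1 in the frame of jig between -0.012 and 0.012 m and y of packer_1 in the frame of ram_face above 0.001 m and y of packer_1 in the frame of back_stop below 0.003 m and z of packer_1 in the frame of jig below 0.014 m and angle between packer_1's own z axis and vertical below 0.15 rad) or (x of packer_2 in the frame of jig between -0.012 and 0.012 m and y of packer_2 in the frame of ram_face above 0.001 m and y of packer_2 in the frame of back_stop below 0.003 m and z of packer_2 in the frame of jig below 0.014 m and angle between packer_2's own z axis and vertical below 0.15 rad)) and ((x of packer_0 in the frame of jig between -0.012 and 0.012 m and y of packer_0 in the frame of ram_face above 0.001 m and y of packer_0 in the frame of back_stop below 0.003 m and z of packer_0 in the frame of jig below 0.014 m and angle between packer_0's own z axis and vertical below 0.15 rad) or horizontal distance between packer_0 and ram_face above 0.08 m) and ((x of packer_1 in the frame of jig between -0.012 and 0.012 m and y of packer_1 in the frame of ram_face above 0.001 m and y of packer_1 in the frame of back_stop below 0.003 m and z of packer_1 in the frame of jig below 0.014 m and angle between packer_1's own z axis and vertical below 0.15 rad) or horizontal distance between packer_1 and ram_face above 0.08 m) and ((x of packer_2 in the frame of jig between -0.012 and 0.012 m and y of packer_2 in the frame of ram_face above 0.001 m and y of packer_2 in the frame of back_stop below 0.003 m and z of packer_2 in the frame of jig below 0.014 m and angle between packer_2's own z axis and vertical below 0.15 rad) or horizontal distance between packer_2 and ram_face above 0.08 m) and contact force between tube_far and tube_near above 2 N and y of near_end in the frame of far_end below 0.0015 m and z of each of tube_far, tube_near in the frame of jig below 0.014 m and contact force between wedge and back_stop above 2 N and contact force between the fingers and wedge above 2 N and z of wedge_tip in the frame of jig between 0.0105 and 0.06 m and x of wedge_tip in the frame of jig between -0.012 and 0.012 m and angle between wedge's own z axis and vertical below 0.12 rad and linear speed of wedge below 0.01 m/s); the arm keeps its last pose, push and grip.
It fails at once if the tape measure is moved by more than 30 mm (distance of tape_measure from where it was at the start of the episode above 0.03 m).
It fails at once if the small box is moved by more than 30 mm (distance of tip_box from where it was at the start of the episode above 0.03 m).
It fails at once if the hammer is moved by more than 30 mm (distance of claw_hammer from where it was at the start of the episode above 0.03 m).
It also fails if it takes over 64 s, if anything falls off the work surface, if the arm or the gripper's body presses on something with over 40 N, if the wrist force passes 120 N, or if a joint passes its speed limit or range.

## Robot

A 6-joint arm with a two-finger parallel gripper is mounted at the origin on the work surface; the furniture and walls round the work are solid. World frame = base frame: x ahead of the robot, y to its left, z up, the work surface at z = 0. Lengths are in mm, angles in degrees, forces in N, time in s.
With the tool pointing down it reaches from about 325 to 925 mm from the base axis. Payload 3.1 kg.
Tool frame: the origin (TCP) lies at the very end of the fingers, on their centre line; the grasp point (between the pads) lies grasp_offset behind it (grasp_offset is the distance from the TCP to the grasp point, in mm); z points along the fingers, y is the line along which they close (so a half turn about z gives the same grasp; the last joint's range is limited). The gripper opens to 85 mm and grips with 20 to 120 N. Pads are 22 mm wide; open, the fingers measure 114 mm over their backs; the gripper's body (76 mm by 85 mm) begins 54 mm behind the grasp point. The pads swing forward as they close: fully open they stand 13 mm farther back than shut.
Start: joints at [-83.606, 12.427, 92.441, -0, 75.132, -6.429], TCP at [138.731, -609.42, 231.3] pointing down, gripper open.
Joint ranges: [-157.48, 157.48], [-44.54, 120.13], [17.64, 146.25], [-64.5, 244.5], [7.68, 150.69], [-147.95, 147.95]. Speed limits (degrees/s): [159.86, 159.86, 180, 180, 180, 180].

## Interface

Orientations are given as [roll, pitch, yaw] about the fixed x, y, z axes, in that order (R = Rz(yaw) Ry(pitch) Rx(roll)).
In Python, from station import * gives the robot as it stands. Calls block until the motion is done:
- goto(position, orientation): joint-space move of the TCP to a pose.
- move_l(position, attitude=None, speed=150): straight line of the TCP; attitude=None keeps the orientation; speed is the mean speed in mm/s.
- move_j(angles): joint-space move.
- grip(opening, squeeze=None): finger opening in mm; squeeze is the grip in N (None keeps the last); returns when the fingers have stopped.
- wait(seconds).
- solve_ik(position, orientation): joint angles nearest the present ones, or None.
- get_obs(): the state.
- get_image(name): name is "scene" or "top" or "wrist"; returns the picture (384x512x3 uint8, red, green, blue); there is no depth.
- get_calibration(name): a dict with "fx", "fy", "cx", "cy" (pixels), "D" ([k1, k2, p1, p2, k3] as OpenCV has them; the pictures are not rectified), "R" (3x3) and "t" (3): a world point X has camera coordinates R X + t; the wrist camera has in their place "mount" (4x4, takes a point from camera to tool coordinates, whose origin is the TCP and whose axes are the flange's). Camera axes: x right, y down, z forward; pixel columns grow to the right and rows downward; lengths in mm; the calibration is good to about 2 mm. A picture is of the moment at which its call begins: read the wrist's pose just before it. get_calibration takes no time and is no camera call.
A pose or a line that the arm cannot do raises Unreachable and nothing moves.
- sign_off(): hands the job in; it is judged then, once.
Trained networks look in the newest picture that a camera, given by its name, has taken for a name from the list of things; names that differ only in an ending like _2 or _b are one class to them, and where a whole thing is asked for, a point or a joint stands for the part that bears it (a point fixed in the world has none). Each returns a list of dicts, best first, with "score" (0 to 1); they miss things now and then, are a little off and sometimes report something else, mostly with a low value. They report only what shows in the picture. A call takes as long as a camera call. They do not tell look-alikes from the thing itself.
- spot_in(name, camera): "extent" ([centre column, centre row, width, height] in pixels, round what is visible of it).
- regions_of(name, camera): "region" (384x512 bool, what is visible of it) and "extent" ([centre column, centre row, width, height] in pixels, round what is visible of it).
The state is a dict: "t": time; "joint_pos": joint angles; "qvel": joint speeds; "effort": joint torques, N m; "tcp_pos": TCP position; "ee_rot": TCP orientation; "wrist_force": force on the tool from outside, world axes, zero at the start; "moment": the same for the moment, N m; "grip_width": finger opening in mm; "grip_force": force on a finger pad.
Only numpy, scipy, OpenCV 4.12 (cv2) and the standard library are available. Lean on these libraries where they do the work, as an engineer would, in place of code of your own. Each camera call takes 0.05 s, during which the arm holds its last target. There are 200 camera calls.

## Working session

There is one attempt and no reset: what is moved stays moved. The work goes in short steps, each a Python script; the robot and the scene stay as the last script left them, time stands still between calls to the robot, and variables do not carry over. Pictures are saved under pics/ and viewed, at most 10 in all, crops included, and the job is handed in when it is done.

```bash
ls; mkdir -p pics; python3 - <<'E'
from station import *
import cv2,numpy as np
o=get_obs(); print({k:o[k] for k in('t','tcp_pos','ee_rot','grip_width')})
a=[]
for n in("scene","top"):
    im=get_image(n); cv2.imwrite(f"pics/{n}0.png",im[:,:,::-1]); c=get_calibration(n); print(n,c)
    for k in("jig","rack","packer_0","wedge","back_stop","ram","tube_near","tube_far","tape_measure","tip_box","claw_hammer"):
        print(k,[(round(d['score'],2),np.round(d['extent']).tolist()) for d in spot_in(k,n)])
print(get_calibration("wrist"))
try: print(grasp_offset)
except Exception as e: print(e)
E
```

```text
pics
{'t': 0.0, 'tcp_pos': array([ 138.63085436, -608.59688669,  229.97011632]), 'ee_rot': array([-1.79863277e+02, -1.37238688e-02,  1.28233955e+01]), 'grip_width': 85.43667149632357}
scene {'fx': 395.29016449598527, 'fy': 395.29016449598527, 'cx': 252.70988917938206, 'cy': 195.2018786957401, 'D': array([-0.01669698,  0.        ,  0.        ,  0.        ,  0.        ]), 'R': array([[-0.75328392, -0.65763774,  0.00871385],
       [-0.4392779 ,  0.49321714, -0.75084738],
       [ 0.48948776, -0.56942906, -0.66041827]]), 't': array([ 427.19036235,  208.56556001, 1084.71953579])}
jig [(0.66, [274.0, 163.0, 73.0, 60.0])]
rack [(0.55, [230.0, 250.0, 69.0, 44.0])]
packer_0 [(0.69, [275.0, 244.0, 15.0, 21.0]), (0.56, [212.0, 245.0, 19.0, 30.0]), (0.55, [238.0, 233.0, 10.0, 11.0]), (0.49, [229.0, 239.0, 7.0, 19.0])]
wedge [(0.96, [211.0, 243.0, 22.0, 29.0]), (0.77, [172.0, 254.0, 26.0, 35.0])]
back_stop [(0.76, [251.0, 176.0, 21.0, 30.0])]
ram [(0.76, [267.0, 166.0, 17.0, 10.0])]
tube_near [(0.57, [278.0, 156.0, 22.0, 18.0])]
tube_far [(0.54, [294.0, 143.0, 18.0, 13.0]), (0.49, [238.0, 230.0,
[... 1473 characters left out ...]
, 164.0, 27.0, 18.0])]
tip_box [(0.62, [144.0, 223.0, 24.0, 16.0]), (0.4, [332.0, 167.0, 31.0, 11.0])]
claw_hammer [(0.7, [202.0, 154.0, 81.0, 41.0])]
{'fx': 283.6974248149747, 'fy': 283.6974248149747, 'cx': 261.782236994673, 'cy': 198.12652266226428, 'D': array([-0.06119418,  0.        ,  0.        ,  0.        ,  0.        ]), 'mount': array([[-8.28425392e-04, -9.66435299e-01, -2.56908789e-01,
         6.51496362e+01],
       [ 9.99999640e-01, -8.47444574e-04, -3.66851717e-05,
        -1.67186580e-01],
       [-1.82262114e-04, -2.56908727e-01,  9.66435654e-01,
        -1.42245038e+02],
       [ 0.00000000e+00,  0.00000000e+00,  0.00000000e+00,
         1.00000000e+00]])}
18.700000000000003
```

```bash
python3 - <<'E'
import cv2,numpy as np
a=cv2.imread("pics/top0.png")[130:255,125:391]; b=cv2.imread("pics/scene0.png")[130:320,150:336]
a=cv2.resize(a,None,fx=3,fy=3,interpolation=2); cv2.imwrite("pics/a.png",a)
b=cv2.resize(b,None,fx=3,fy=3,interpolation=2); cv2.imwrite("pics/b.png",b)
E
```

```text
(no output)
```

View pics/a.png

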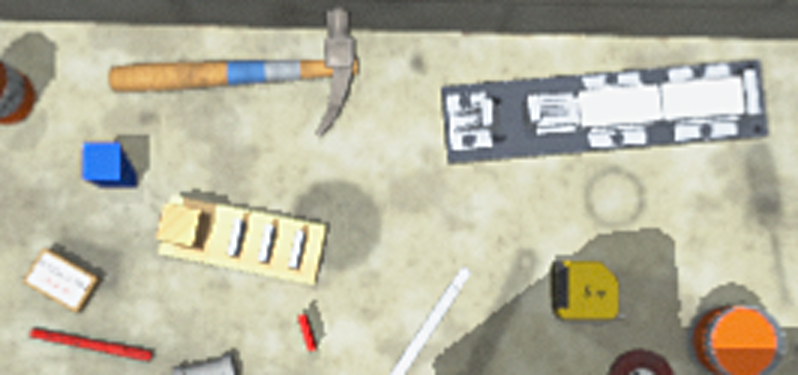

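View pics/b.png

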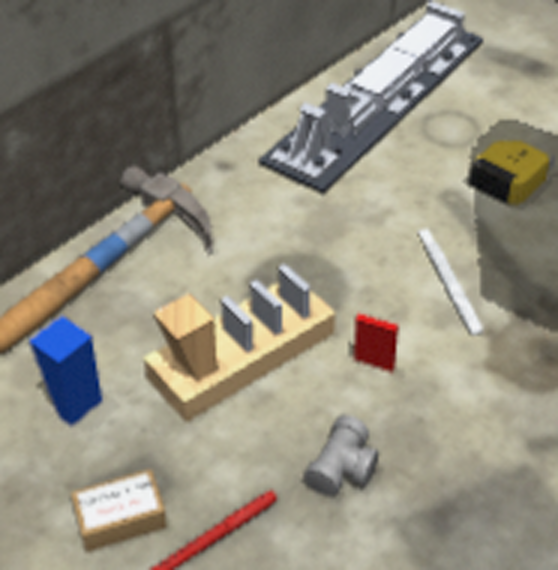

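Top view: the rack is at about (205,210), holding the wooden wedge at (185,205) and the steel packers at (203,209), (214,211) and (224,213). The jig is centred at (327,168), with its back stop at (282,170). The blue block (160,185) and the red plate (227,240) stand outside the rack. They match the look-alikes in the description, so I leave them alone. Candidates for the packers and wedge: the rack holds the right ones (steel grey, plain wood), as the enlarged crop shows.

```bash
cat > h.py <<'E'
from station import *
import cv2,numpy as np
from scipy.spatial.transform import Rotation as Ro
def cam(name,o=None):
    c=get_calibration(name); K=np.array([[c['fx'],0,c['cx']],[0,c['fy'],c['cy']],[0,0,1]])
    if 'mount' in c:
        T=np.eye(4); T[:3,:3]=Ro.from_euler('xyz',o['ee_rot'],degrees=True).as_matrix(); T[:3,3]=o['tcp_pos']
        M=np.linalg.inv(T@c['mount']); R,t=M[:3,:3],M[:3,3]
    else: R,t=c['R'],c['t']
    return K,c['D'],R,t
def unproj(px,z,C):
    K,D,R,t=C
    n=cv2.undistortPoints(np.array(px,float).reshape(-1,1,2),K,D)[:,0]
    d=np.c_[n,np.ones(len(n))]@R; o=-R.T@t
    return o+d*((z-o[2])/d[:,2])[:,None]
def proj(X,C):
    K,D,R,t=C
    return cv2.projectPoints(np.array(X,float).reshape(-1,1,3),cv2.Rodrigues(R)[0],t,K,D)[0][:,0]
E
python3 - <<'E'
from h import *
f=lambda P:[(125+u/3-.3,130+v/3-.3) for u,v in P]
C=cam("top")
J=unproj(f([(443,88),(760,61),(768,135),(449,162)]),10,C); print(J.round(1))
P=unproj(f([(236,238),(267,241),(297,247)]),68,C); W=unproj(f([(181,224)]),98,C)
Rk=unproj(f([(326,223),(315,284),(158,253)]),30,C); print(P.round(1),W.round(1),Rk.round(1))
jc=J.mean(0); yaw=np.degrees(np.arctan2(*(-(J[0]+J[3]-J[1]-J[2])[[0,1]])*[1,-1])); print(jc,yaw)
for nm,p,yw in(("rack",P[0],79),("jig",J[:].mean(0)+np.array([-8,90,0]),95)):
    goto([p[0],p[1],190],[180,0,yw]); wait(.3); o=get_obs(); im=get_image("wrist"); cv2.imwrite(f"pics/w_{nm}.png",im[:,:,::-1])
    np.save(f"pics/w_{nm}.npy",np.r_[o['tcp_pos'],o['ee_rot']]); print(nm,o['t'],o['tcp_pos'],o['ee_rot'],o['joint_pos'])
E
```

```text
[[ 601.8   39.    10. ]
 [ 641.9 -325.6   10. ]
 [ 556.  -334.2   10. ]
 [ 516.1   30.5   10. ]]
[[419.8 263.4  68. ]
 [417.3 229.8  68. ]
 [411.6 197.1  68. ]] [[431.5 318.2  98. ]] [[441.3 168.2  30. ]
 [372.9 178.5  30. ]
 [403.4 354.2  30. ]]
[ 578.92552743 -147.57014952   10.        ] 6.260293328035044
rack 4.7083 [419.96384127 263.21094206 189.99045513] [-1.79999729e+02  1.68184625e-03  7.89720964e+01] [ 2.39587786e+01 -1.19206369e+00  1.11862502e+02 -1.30665673e-03
  6.93307479e+01  3.49871434e+01]
jig 6.3917 [570.91206977 -56.65136584 190.08539053] [ 1.79990862e+02 -3.05769697e-03  9.50804600e+01] [-1.26781449e+01  8.44948995e+00  1.01657575e+02  6.06932787e-03
  6.98851656e+01 -1.77606915e+01]
```

```bash
python3 - <<'E'
import cv2
for n in("rack","jig"):
    cv2.imwrite(f"pics/v_{n}.png",cv2.resize(cv2.imread(f"pics/w_{n}.png"),(768,576),interpolation=2))
E
```

```text
(no output)
```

View pics/v_rack.png

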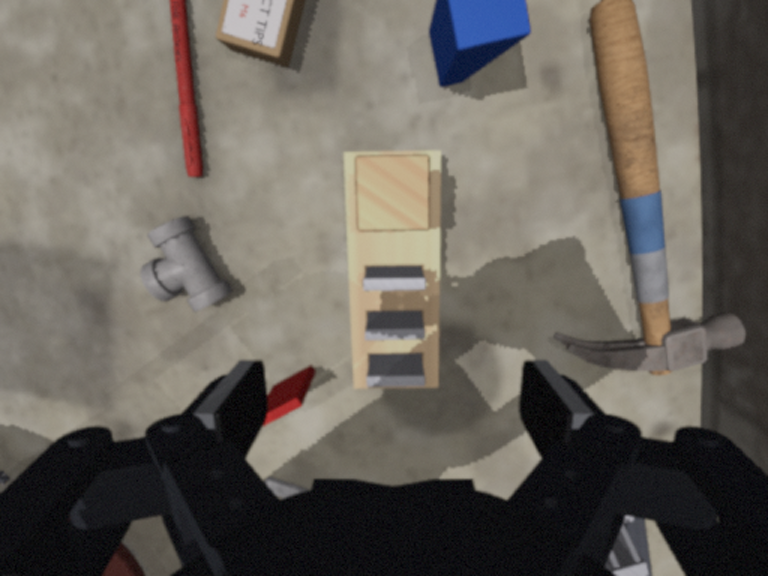

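View pics/v_jig.png

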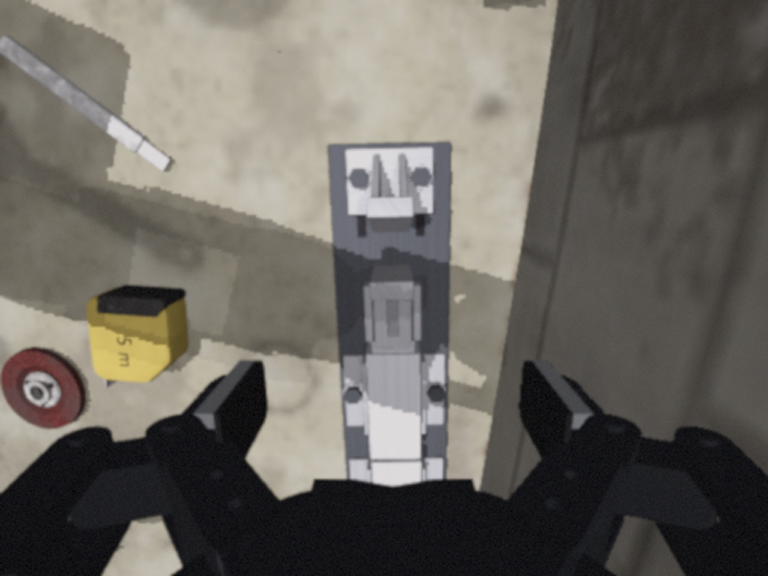

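```bash
python3 - <<'E'
from h import *
def C(n):
    a=np.load(f"pics/w_{n}.npy"); return cam("wrist",dict(tcp_pos=a[:3],ee_rot=a[3:]))
u=lambda P,z,n:unproj(np.array(P,float)/1.5-.17,z,C(n))
yaw=lambda a,b:np.degrees(np.arctan2(-(b-a)[0],(b-a)[1]))
P=u([(364,286),(426,286),(366,334),(424,334),(367,381),(425,381)],68,"rack"); print(P.round(1),((P[::2]+P[1::2])/2).round(1))
W=u([(356,155),(429,155),(431,231),(357,231)],98,"rack"); print(W.round(1),W.mean(0).round(1))
R=u([(355,388),(345,152),(438,388),(441,152)],30,"rack"); print(R.round(1),yaw(R[0],R[1]),yaw(R[2],R[3]))
J=u([(343,340),(329,145),(448,340),(451,143)],10,"jig"); print('jig',J.round(1),yaw(J[0],J[1]),yaw(J[2],J[3]))
th=np.radians((yaw(J[0],J[1])+yaw(J[2],J[3]))/2); ex=np.array([np.cos(th),np.sin(th)]); ey=np.array([-np.sin(th),np.cos(th)])
E=(J[1]+J[3])[:2]/2
for n,p,z in(("stoptopfront",(390,216),75),("stoptop mid",(390,208),75),("ramtop",(393,283),70),("rambot",(389,268),10),("stoptopL",(367,216),75),("stoptopR",(413,216),75),("jointrow",(395,461),40)):
    q=u([p],z,"jig")[0,:2]; print(n,q.round(1),((q-E)@ex).round(1),((q-E)@ey).round(1))
im=cv2.imread("pics/w_jig.png")[85:255,205:315]; im=cv2.resize(im,None,fx=3.5,fy=3.5,interpolation=2)
rk=cv2.imread("pics/w_rack.png")[90:270,220:310]; rk=cv2.resize(rk,(300,im.shape[0]),interpolation=2)
cv2.imwrite("pics/crop.png",np.hstack([im,rk]))
E
```

```text
[[402.5 269.   68. ]
 [441.4 261.4  68. ]
 [397.  237.   68. ]
 [434.5 229.6  68. ]
 [390.6 203.7  68. ]
 [429.3 196.1  68. ]] [[421.9 265.2  68. ]
 [415.7 233.3  68. ]
 [409.9 199.9  68. ]]
[[416.5 345.8  98. ]
 [454.3 338.4  98. ]
 [448.4 298.8  98. ]
 [408.6 306.6  98. ]] [432.  322.4  98. ]
[[374.1 181.8  30. ]
 [405.  354.5  30. ]
 [437.8 169.3  30. ]
 [468.9 342.   30. ]] -10.141002304151568 -10.214985932531334
jig [[ 536.1 -116.2   10. ]
 [ 517.1   32.1   10. ]
 [ 620.5 -108.8   10. ]
 [ 604.7   41.2   10. ]] 7.280254031660717 6.009712663745286
stoptopfront [565.3 -10.1] -1.0 -46.9
stoptop mid [564.9  -5.4] -0.9 -42.2
ramtop [570.8 -51.9] -0.4 -89.1
rambot [568.  -54.2] -3.5 -91.0
stoptopL [551.6 -11.3] -14.7 -46.5
stoptopR [579.   -8.9] 12.7 -47.3
jointrow [ 585.9 -204.2] -3.1 -242.1
```

View pics/crop.png

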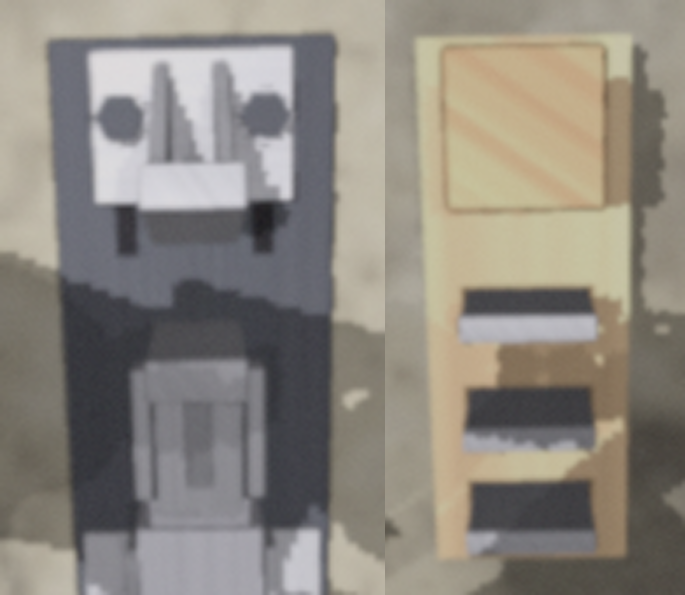

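The crop shows the back stop's top front edge at wrist pixel (260,144) and the ram's top rear edge at (262,188), so D ≈ 30 mm and N = 2. The rack holds the three steel packers and the wooden wedge. I'll take the packer nearest the jig first.

```bash
cat >> h.py <<'E'
TH=np.radians(6.1); EX=np.array([np.cos(TH),np.sin(TH)]); EY=np.array([-np.sin(TH),np.cos(TH)]); O=np.array([570.8,-55.9]); JA=[180,0,96.1]; RA=[180,0,79.8]
def jig(x,y,z): return [*(O+x*EX+y*EY),z]
def F():
    f=get_obs()['wrist_force']; return np.array([f[:2]@EX,f[:2]@EY,f[2]])
def tj(): 
    p=get_obs()['tcp_pos']; d=p[:2]-O; return np.array([d@EX,d@EY,p[2]])
def pick(p,z,sq,open_=62,up=150,off=0):
    goto([p[0],p[1],z+60],RA); grip(open_); move_l([p[0],p[1],z],speed=120); grip(30,sq); o=get_obs(); print('grip',o['grip_width'],o['grip_force'],F().round(1))
    move_l([p[0],p[1],up],speed=120)
def push(x,y,z,dy,dz,n,lim,step):
    """step until force along the axis opposing exceeds lim"""
    f0=F(); d=np.array([0,dy,dz])
    for i in range(n):
        q=np.array([x,y,z])+d*step*(i+1); move_l(jig(*q),speed=25); df=F()-f0
        if abs(df@d)>lim: break
    print('push',i+1,q.round(2),df.round(2),tj().round(2)); return q
E
python3 - <<'E'
from h import *
pick([409.9,199.9],38,50)
print(get_obs()['t'],get_obs()['grip_width'],F().round(2))
goto(jig(0,14,150),JA); 
move_l(jig(0,14,62),speed=120); print(F().round(2),tj().round(2))
move_l(jig(0,14,44),speed=40); wait(.2); print(F().round(2),tj().round(2),get_obs()['t'],get_obs()['grip_width'])
im=get_image("wrist"); cv2.imwrite("pics/p1.png",cv2.resize(im[:,:,::-1],(768,576)))
im=get_image("scene"); cv2.imwrite("pics/p1s.png",cv2.resize(im[110:230,200:330,::-1],(650,600)))
E
```

```text
grip 38.79990499792432 50.35585820674896 [-1.6  0.6  6.1]
10.075 38.934905409162944 [-0.18  0.24 -2.37]
[ 0.01  0.83 -0.41] [ 0.81 13.97 62.8 ]
[-0.44 -0.65 -2.09] [ 0.26 13.89 44.28] 12.875 38.84897958054025
```

View pics/p1s.png

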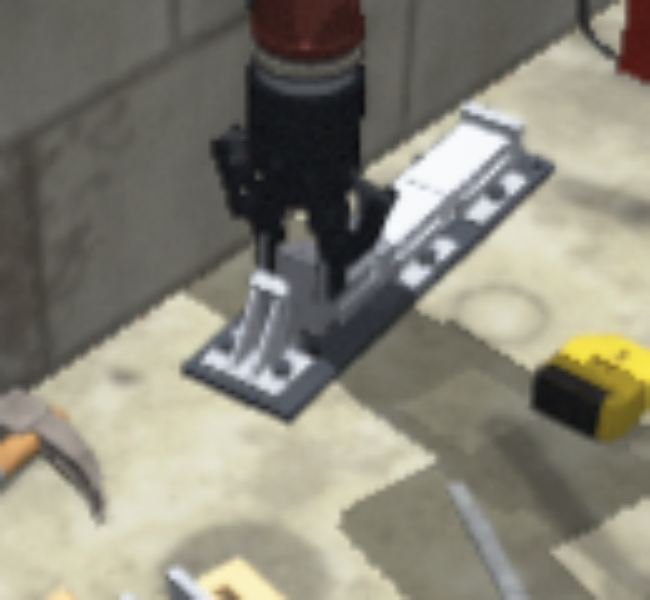

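The scene view shows the gripped packer between ram and stop, about (300,260) in the crop, and nothing is touching. Next I push it towards the ram to close the joint, lower it and let go.

```bash
python3 - <<'E'
from h import *
move_l(jig(0,14,42),speed=30); wait(.1)
q=push(0,14,42,-1,0,24,7,1.0)
move_l(jig(0,q[1]+.7,42),speed=25)
q2=push(0,q[1]+.7,42,0,-1,10,4,0.6)
move_l(jig(0,q[1]+.7,q2[2]+.3),speed=20); wait(.1); print(F().round(2),tj().round(2))
grip(58); wait(.2); print(get_obs()['grip_width'],get_obs()['t'])
move_l(jig(0,q[1]+.7,150),speed=150)
print(get_obs()['t'],F())
im=get_image("wrist"); cv2.imwrite("pics/p2.png",im[:,:,::-1]); o=get_obs(); np.save("pics/w_p2.npy",np.r_[o['tcp_pos'],o['ee_rot']])
E
```

```text
push 11 [ 0.  3. 42.] [1.52 7.57 0.52] [-4.000e-02  4.150e+00  4.198e+01]
push 3 [ 0.   3.7 40.2] [-3.05 -0.98  6.45] [-3.000e-02  4.220e+00  4.125e+01]
[-2.13  7.07  3.48] [-0.    4.21 41.29]
58.03339648212464 17.95
18.8333 [-0.11964794 -0.5142817  -0.26685132]
```

```bash
python3 - <<'E'
from h import *
pick([415.7,233.3],38,50)
print(get_obs()['t'])
goto(jig(0,16.5,150),JA); move_l(jig(0,16.5,60),speed=150)
move_l(jig(0,16.5,42.3),speed=40); wait(.15); print(F().round(2),tj().round(2))
q=push(0,16.5,42.3,-1,0,9,6,1.0)
move_l(jig(0,q[1]+.6,42.3),speed=25)
q2=push(0,q[1]+.6,42.3,0,-1,8,4,0.6)
move_l(jig(0,q[1]+.6,q2[2]+.3),speed=20); wait(.1); print(F().round(2),tj().round(2))
grip(58); wait(.2); move_l(jig(0,q[1]+.6,150),speed=150); move_l(jig(0,q[1]+10,190),speed=150)
wait(.1);o=get_obs(); print(o['t'])
im=get_image("wrist"); cv2.imwrite("pics/p3.png",cv2.resize(im[85:255,200:320,::-1],(424,600),interpolation=2)); np.save("pics/w_p3.npy",np.r_[o['tcp_pos'],o['ee_rot']])
E
```

```text
grip 38.32093347334989 50.396279096603394 [-2.8  0.5  6.3]
22.4083
[ 1.35  4.63 -3.57] [-0.33 16.95 41.86]
push 3 [ 0.  13.5 42.3] [1.02 8.29 0.83] [-0.36 16.6  41.9 ]
push 3 [ 0.  14.1 40.5] [-1.51  0.75  5.75] [ 0.06 16.62 41.35]
[-0.12 10.29  1.51] [ 0.06 16.61 41.37]
29.1167
```

View pics/p3.png

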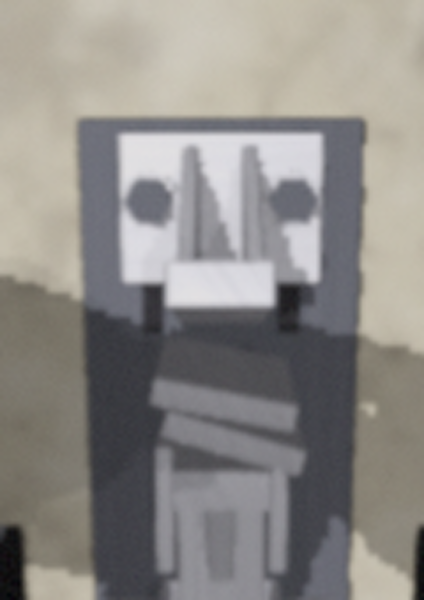

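The wrist view shows both packers in the gap, but twisted about -10 to -14° (tops at crop (233,445) and (224,405)), with room left in front of the stop. I'll square them by gripping both together along their own direction and turning them back in line.

```bash
python3 - <<'E'
from h import *
a=np.load("pics/w_p3.npy"); C=cam("wrist",dict(tcp_pos=a[:3],ee_rot=a[3:]))
def u(P,z):
    P=np.array(P,float); px=np.c_[200+P[:,0]*120/424-.35,85+P[:,1]*170/600-.35]; w=unproj(px,z,C)[:,:2]-O; return np.c_[w@EX,w@EY].round(1)
print('p2top',u([(155,380),(298,406),(294,432),(150,405)],70).tolist())
print('p1top',u([(172,415),(305,450),(301,475),(163,440)],70).tolist())
print('p2bot',u([(166,340),(290,356)],10).tolist())
print('stop top',u([(166,307),(274,306)],75).tolist(),'ram top',u([(160,470),(275,470)],70).tolist(),'bed',u([(80,120),(365,120),(95,598),(350,598)],10).tolist())
E
```

```text
p2top [[-18.4, 25.2], [20.1, 17.9], [19.1, 10.6], [-19.8, 18.2]]
p1top [[-13.9, 15.4], [22.2, 5.5], [21.3, -1.7], [-16.5, 8.3]]
p2bot [[-18.6, 23.9], [21.9, 18.6]]
stop top [[-14.9, 45.8], [13.0, 46.0]] ram top [[-17.4, -0.3], [14.1, -0.3]] bed [[-44.4, 93.5], [43.9, 93.5], [-44.9, -68.2], [44.5, -68.3]]
```

```bash
python3 - <<'E'
from h import *
A=[180,0,96.1-12.5]
goto(jig(1.5,12.3,120),A); move_l(jig(1.5,12.3,42.5),speed=120); f0=F()
grip(30,60); print(get_obs()['grip_width'],(F()-f0).round(2))
move_l(jig(0,12.5,42.8),JA,speed=15); wait(.1); print('rot',(F()-f0).round(2),tj().round(2),get_obs()['ee_rot'],get_obs()['t'])
y=12.5
for i in range(16):
    if (F()-f0)[1]>4: break
    y-=.5; move_l(jig(0,y,42.8),speed=25)
print('y',y,(F()-f0).round(2),tj().round(2))
for i in range(8):
    if (F()-f0)[1]<1: break
    y+=.3; move_l(jig(0,y,42.8),speed=25)
print('y',y,(F()-f0).round(2),tj().round(2),get_obs()['grip_width'])
grip(58); wait(.2); move_l(jig(0,y,150),speed=150); move_l(jig(0,22,190),speed=150); wait(.1); o=get_obs(); print(o['t'])
im=get_image("wrist"); cv2.imwrite("pics/p4.png",cv2.resize(im[85:255,200:320,::-1],(424,600),interpolation=2)); np.save("pics/w_p4.npy",np.r_[o['tcp_pos'],o['ee_rot']])
E
```

```text
38.81627900364023 [-1.08 -0.04  4.57]
rot [-0.04  1.84  4.83] [ 1.48 12.47 44.09] [1.79829137e+02 8.70491672e-03 9.59272608e+01] 31.1167
y 8.0 [0.61 6.84 6.92] [ 1.08  9.32 44.04]
y 10.100000000000005 [-1.95  0.38  5.2 ] [ 1.12  9.67 44.07] 38.91732695242023
37.0333
```

View pics/p4.png

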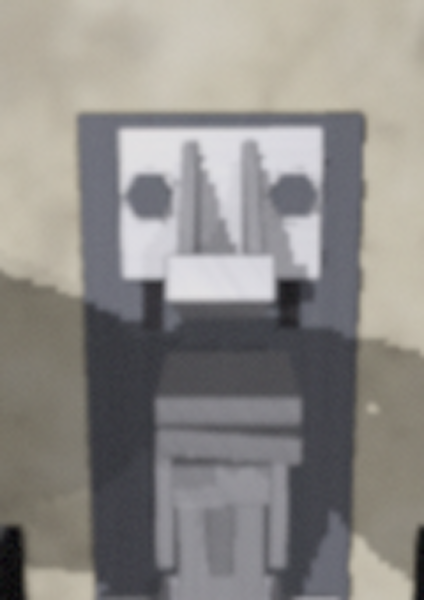

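Both packers are now square, face to face against the ram; p2's top edge is at crop row 398 and the stop edge at row 300, leaving about 25 mm at the top. Next I pick the wedge.

```bash
python3 - <<'E'
from h import *
pick([431.6,320.2],68,100,open_=56,up=165)
o=get_obs(); print(o['t'],o['grip_width'])
goto(jig(0,41,160),JA); print(get_obs()['t'])
P=lambda flat,tip:jig(0,flat+18,70+tip)
move_l(P(23,70),speed=120); f0=F(); print(f0.round(2),tj().round(2))
for flat,tip in((23,62),(23,56),(23,51),(21.9,45)):
    move_l(P(flat,tip),speed=40); f=F()-f0; print(flat,tip,f.round(1),tj().round(2))
    if abs(f[2])>9 or abs(f[1])>10: break
np.save("pics/f0.npy",f0); print(get_obs()['t'],get_obs()['grip_width'])
E
```

```text
grip 38.05905419127249 100.46273459214717 [ 0.5 -0.3  3. ]
40.6333 38.36140940674573
41.9917
[-0.21  1.22 -0.22] [ -1.1   42.33 138.79]
23 62 [ 0.1 -1.5 -1.5] [-1.3000e-01  4.1090e+01  1.3187e+02]
23 56 [ 0.3 -0.4 -0.7] [ -0.38  41.06 125.53]
23 51 [-0.  -0.8 -1.3] [ -0.38  41.06 120.52]
21.9 45 [-0.2 -0.9 -1.2] [ -0.41  39.92 114.45]
43.5333 38.43363397008001
```

```bash
python3 - <<'E'
from h import *
P=lambda flat,tip:jig(0,flat+18,70+tip)
f0=F()
for tip in range(42,8,-3):
    flat=max(10.7+tip/4,16.0); move_l(P(flat,tip),speed=40); f=F()-f0; print(round(flat,1),tip,f.round(1),tj().round(2))
    if f[2]>7 or abs(f[1])>12: break
print(get_obs()['t'],get_obs()['grip_width'])
E
```

```text
21.2 42 [0.8 0.1 0.3] [ -0.19  39.19 111.76]
20.4 39 [-0.1 -0.2  0.2] [ -0.23  38.45 108.71]
19.7 36 [-0.1 -1.   1.5] [ -0.25  37.7  105.7 ]
18.9 33 [-0.1 -0.2 -0.6] [ -0.28  37.02 102.65]
18.2 30 [0.8 0.4 0.6] [-0.25 36.28 99.67]
17.4 27 [ 0.2  1.3 -0.2] [-0.24 35.52 96.68]
16.7 24 [ 0.2  0.  -0. ] [-0.26 34.73 93.68]
16.0 21 [-0.7  0.6 -0. ] [-0.26 34.14 90.67]
16.0 18 [ 0.3 -0.3  0.5] [-7.000e-02  3.394e+01  8.779e+01]
16.0 15 [ 0.8 -1.4  3. ] [ 0.7  33.38 85.57]
16.0 12 [-1.2 -1.7 10.3] [ 1.31 33.08 84.44]
46.2833 38.22732781814215
```

```bash
python3 - <<'E'
from h import *
f0=np.array([0,0,-1.5]); tip=12
for i in range(8):
    if F()[2]+1.5>17: break
    tip-=1; move_l(jig(0,33.6,70+tip),speed=25); print(tip,F().round(1),tj().round(2))
wait(.6); o=get_obs(); print(F().round(1),tj().round(2),o['ee_rot'].round(2),o['t'],o['grip_width'],o['grip_force'])
im=get_image("wrist")[60:290,180:340,::-1]; s=get_image("scene")[110:230,200:330,::-1]
cv2.imwrite("pics/f.png",np.hstack([cv2.resize(im,(390,560)),cv2.resize(s,(400,560))]))
E
```

```text
11 [-4.3  0.3 13.9] [ 1.37 33.03 84.32]
10 [-4.6  1.6 18.2] [ 1.51 33.   84.13]
[-5.4  0.9 17.6] [ 1.5  32.98 84.12] [1.7989e+02 7.0000e-02 9.6140e+01] 47.3833 38.23467963565993 103.14267253037542
```

View pics/f.png

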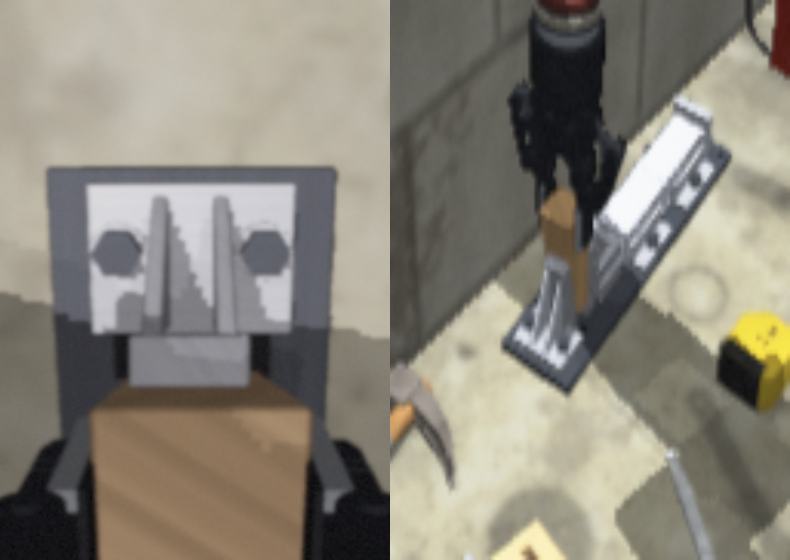

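The view shows the wedge upright on the centre line, tight between packers and stop, with its tip about 13–14 mm above the bed. It holds at 17.6 N down, so I am handing in.

```bash
python3 -c "
from station import *
print(sign_off())"
```

```text
the job is handed in; nothing more can be done
None
```

I handed the job in at about 47 s of the 64 s allowed. Two packers stand square in the gap, the joint looked closed before the wedge went in, and the wedge is jammed about 14 mm above the bed, still gripped and pressed down with about 17 N. The judge's result was not shown.

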